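Tug-test a padlock on the bench pull tester and hold the load

TASK

Tug-test the padlock that lies loose on the bench: lay it flat in the shaped pocket of the pull tester with its shackle dropped over the steel tongue and the pull pin, and let go of it. Then take the stirrup handle and slowly draw the sprung rod straight out until the pointer stands level with the set flag on the scale, without pulling on past it, and keep it steady there for three seconds; finish with the handle still held at the flag, the spring loading the padlock. Do not push the flag along, and leave the multimeter, hex key and roll of tape where they are.

Things in the scene. Friction and masses are not known exactly. Their poses are not given: they have to be found in the camera images.
- padlock: Loose padlock lying flat: dark body, steel shackle. Origin: underside centre of its 90x46x21 mm outline; +x out through the shackle. Body x -45..7, y -23..23, z 0..21; shackle legs at y=-14 and 14 (z 6..15), window inside x 7..35, y -9..9, V-shaped at the bow. Grip from above across the 46 mm, near x=-17 (centre of mass x=-15), fingertips 8 mm or more above its underside. 0.21 kg.
- tester: Pull tester's base, screwed to the bench (place and yaw vary): grey plate 276x92x10 mm, x -164..112 from the origin on its underside. +x: pull direction, from pocket to handle. All below 90 mm. Solid round it: case 186 mm high on the robot's side (far face x=0.45, y -0.16..0.21), pillar at the left (y over 0.36, x 0.51..0.86), spray cans far right.
- seat (a point): Where the padlock's origin belongs, on the pocket floor 18 mm above the bench; axes as tester's, shackle to +x. Grey walls 10 mm high, chamfered, about 1.6 mm clear of the body all round, with 30 mm finger gaps in both sides at x -34..-2 from here. A fixed steel tongue 14 mm wide, 17.5 high, at x 8.4..14.6 stands inside the shackle window and keeps the body from being drawn to +x.
- pin (a point): Axis of the upright steel pull pin, 9 mm diameter, 10.5 mm above the pocket floor (mid shackle); the tip is 20.5 mm above the floor. Part of the gauge; it also stands inside the shackle window, at seat x=24 mm at the start.
- gauge: Spring gauge: pin, drawbar, metal barrel, white scale on top. Slides along +x in two saddles up to 16 mm with 0.3 N friction; at the start its frame is the tester's. When the handle is pulled the whole gauge first moves about 9 mm (8 to 10) until the pin takes up in the bow of the seated padlock; then the spring stretches.
- handle: Sprung rod with stirrup handle and pointer, sliding along +x out of the gauge's barrel, 46 mm at most, and drawn back when let go: spring 350 N/m, 2 N preload (8.4 N at 18 mm, 14 N at 34 mm). Frame as the gauge's at rest.
- handle_bar (a point): Middle of the stirrup's grip bar, 82 mm above the bench: black, round, 14 mm diameter, level along tester y, 50 mm long between two thin uprights. Take it from above, fingers closing along tester x before and behind the bar, fingertips at most 22 mm below its centre (the rod's top is 46 mm below). Barrel and scale end 37 mm behind the bar, their top is 58 mm above the bench.
- pointer_tip (a point): Tip of the pointer, a small dark block with a 2 mm blade on the far half (tester +y) of the scale, that moves with the handle. 55 mm above the bench, on the scale's centre line.
- flag_tip (a point): Tip of the set flag, a dark clip 8 mm wide on the scale's other edge (tester -y), its 2 mm blade pointing at the pointer's track. It marks the test load: 18 to 34 mm from the resting pointer towards +x; moves with the gauge. Axes as tester's. Level means: same tester x as pointer_tip. The scale is engraved every 5 mm.
- flag: The set flag, held on the scale's edge by 3 N friction; not to be pushed. Its frame is the gauge's moved along x by its setting.
- multimeter: Bystander: hand-held multimeter, 135x68x42 mm, lying to the right of the tester. Origin under its centre.
- hex_key: Bystander: L-shaped steel hex key, 95x36x8 mm, lying near the robot's side of the tester. Origin under the centre of its outline.
- pvc_tape0: Bystander: roll of tape, 63 mm across, 19 mm high, at the far edge of the bench. Origin under its centre.

How it is judged:
On the way, in this order (a step that is already met when the one before it is completed fails the run):
1. the padlock lies flat and square in the pocket, its shackle over the tongue and the pin, and the fingers have let it go (horizontal distance between padlock and seat below 0.005 m and z of padlock in the frame of seat between -0.003 and 0.003 m and angle between padlock's own z axis and vertical below 0.07 rad and angle between the x axis of padlock and the x axis of seat, either way round below 0.1 rad and x of pin in the frame of padlock above 0.015 m and contact force between the fingers and padlock below 0.5 N), for 0.3 s.
2. the handle is drawn out so that the pointer is level with the flag, the pin loading the seated padlock, and kept there (all of step 1 and x of pointer_tip in the frame of flag_tip between -0.004 and 0.004 m and contact force between gauge and padlock above 5 N and contact force between the fingers and handle above 2 N and linear speed of handle below 0.01 m/s), for 2.5 s.
At the end, for the whole second after the job is handed in: Padlock seated (within 5 mm, 3 mm in height, 0.07 rad tilt, 0.10 rad yaw; pin in its shackle), not touched by the fingers. Pointer within 4 mm of the flag, gauge pulling the padlock with over 5 N, fingers still holding the handle (over 2 N) at rest, as for 2.5 s before (all of step 2); the arm keeps its last pose, push and grip.
It fails at once if the pointer is pulled more than 8 mm past the flag (x of pointer_tip in the frame of flag_tip above 0.008 m).
It fails at once if the set flag is pushed (more than 1.5 N) (contact force between anything else and flag above 1.5 N).
It fails at once if the hand-held multimeter is moved more than 15 mm (distance of multimeter from where it was at the start of the episode above 0.015 m).
It fails at once if the hex key is moved more than 15 mm (distance of hex_key from where it was at the start of the episode above 0.015 m).
It fails at once if the roll of tape is moved more than 15 mm (distance of pvc_tape0 from where it was at the start of the episode above 0.015 m).
It also fails if it takes over 64 s, if anything falls off the work surface, if the arm or the gripper's body presses on something with over 40 N, if the wrist force passes 120 N, or if a joint passes its speed limit or range.

ROBOT

A 6-joint arm with a two-finger parallel gripper is mounted at the origin on a cart in front of the work surface, level with it; the furniture and walls round the work are solid. World frame = base frame: x ahead of the robot, y to its left, z up, the work surface at z = 0. Lengths are in m, angles in rad, forces in N, time in s.
With the tool pointing down it reaches from about 0.25 to 0.725 m from the base axis. Payload 4 kg.
Tool frame: the origin (TCP) lies between the finger pads; the fingertips stand 11 mm ahead of it and the grasp point (between the pads) lies 8 mm behind it (bot.tip_extent is the distance from the TCP to the fingertips, in m); z points along the fingers, y is the line along which they close (so a half turn about z gives the same grasp; the last joint's range is limited). The gripper opens to 85 mm and grips with 20 to 120 N. Pads are 22 mm wide; open, the fingers measure 114 mm over their backs; the gripper's body (76 mm by 85 mm) begins 54 mm behind the grasp point. The pads swing forward as they close: fully open they stand 13 mm farther back than shut.
Start: joints at [-1.14, 0.241, 0.005, 1.335, 0, 1.571], TCP at [0.209, -0.454, 0.242] pointing down, gripper open.
Joint ranges: [-2.72, 2.72], [-1.05, 1.87], [-1.09, 1.28], [-1.99, 2.15], [-1.42, 1.44], [-3.14, 3.14]. Speed limits (rad/s): [2.79, 2.79, 3.14, 3.14, 3.14, 3.14].

INTERFACE

Orientations are given as a unit quaternion [x, y, z, w].
In Python, from workcell import bot gives the robot as it stands. The module is installed in compiled form; this text tells all that it offers.
- The arm moves only by the tool drive_tool, never from a script. Its argument "rows" is a list of rows, each an object of numbers: "dx", "dy", "dz": the shift along the tool's x, y, z in units of 50 mm (1.0 is 50 mm); "wx", "wy", "wz": the turn, a rotation vector about the tool's x, y, z in units of 5 degrees (1.0 is 5 degrees); "hand": the finger opening in mm, from 0 to 85.4. A call has 1 to 20 rows; each row is the pose to reach, as a shift and turn from the pose commanded when the call began, along the tool's axes at that moment; what a row does not reach only later rows make up. A row lasts 1/10 s, in which the tool goes at most 50 mm and 8.59 degrees, less where a joint would pass 70% of its speed; a pose out of reach is approached as far as the arm can. A call with a gripper value outside its range is refused whole. The fingers move at their own pace and stop on an object; the grip force is fixed at half the most. Time passes only in rows, so rows that repeat a pose let the fingers close. It gives the time, the measured TCP pose, the force, the opening and the grip force at its end, in the units of the state.
- bot.get_obs(): the state, without advancing time (a new reading comes with each control period).
- bot.camera(name): name is "scene" or "side" or "wrist"; returns the picture (480x640x3 uint8, red, green, blue); there is no depth.
- bot.get_calibration(name): a dict with "vfov" (degrees; the focal length in pixels is half the picture's height over the tangent of half this angle, whatever the lens; pixels are square), "cx", "cy" (the principal point, pixels), "k1" (the pictures are not rectified: a ray, as slopes to the right and down, at radius r is drawn at 1 + k1 r^2 times it, then the intrinsics apply), "origin" and "rotation" of the camera in the world; the wrist camera has in their place "mount" (4x4, takes a point from camera to tool coordinates, whose origin is the TCP and whose axes are the flange's). Camera axes: x right, y up, looking along -z (the intrinsics and any distortion apply to the point x, -y, -z); pixel columns grow to the right and rows downward; lengths in m; the calibration is good to about 2 mm. A picture is of the moment at which its call begins: read the wrist's pose just before it. get_calibration takes no time and is no camera call.
- bot.job_done(): hands the job in; it is judged then, once.
Trained networks look in the newest picture that a camera, given by its name, has taken for a name from the list of things; names that differ only in an ending like _2 or _b are one class to them, and where a whole thing is asked for, a point or a joint stands for the part that bears it (a point fixed in the world has none). Each returns a list of dicts, best first, with "score" (0 to 1); they miss things now and then, are a little off and sometimes report something else, mostly with a low value. They report only what shows in the picture. A call takes as long as a camera call.
- bot.look_for(camera, thing): "extent" ([centre column, centre row, width, height] in pixels, round what is visible of it).
- bot.outline_of(camera, thing): "region" (480x640 bool, what is visible of it) and "extent" ([centre column, centre row, width, height] in pixels, round what is visible of it).
The state is a dict: "clock": time; "joint_pos": joint angles; "joint_vel": joint speeds; "tau": joint torques, N m; "eef_pos": TCP position; "tool_rot": TCP orientation; "ft_force": force on the tool from outside, world axes, zero at the start; "ft_torque": the same for the moment, N m; "grip_width": finger opening in m; "grasp_force": force on a finger pad.
Only numpy, scipy, OpenCV 4.12 (cv2) and the standard library are available. Lean on these libraries where they do the work, as an engineer would, in place of code of your own. Each camera call takes 0.05 s, during which the arm holds its last target. There are 200 camera calls.

## Working session

There is one attempt and no reset: what is moved stays moved. The work goes in short steps, Python scripts to look and compute and a tool call to move; the robot and the scene stay as the last step left them, time stands still between calls to the robot, and variables do not carry over. Pictures are saved under pics/ and viewed, at most 10 in all, crops included, and the job is handed in when it is done.

Besides the shell and the picture viewer there is one more tool, called after "Call:" as name(argument=value, ...), one argument or row to a line, values as JSON. drive_tool: Moves the arm, as the interface text tells. Its arguments: {"type":"object","properties":{"rows":{"type":"array","items":{"type":"object","properties":{"dx":{"type":"number"},"dy":{"type":"number"},"dz":{"type":"number"},"wx":{"type":"number"},"wy":{"type":"number"},"wz":{"type":"number"},"hand":{"type":"number"}}}}},"required":["rows"]}

```bash
mkdir -p pics; cat > h.py <<'E'
import numpy as np, cv2
from scipy.spatial.transform import Rotation as R
from workcell import bot
def cam(name,obs=None):
    c=bot.get_calibration(name)
    if 'mount' in c:
        o=obs or bot.get_obs(); T=np.eye(4);T[:3,:3]=R.from_quat(o['tool_rot']).as_matrix();T[:3,3]=o['eef_pos']
        T=T@np.array(c['mount']); Rm,t=T[:3,:3],T[:3,3]
    else: Rm,t=np.array(c['rotation']),np.array(c['origin'])
    if Rm.shape!=(3,3): Rm=R.from_quat(Rm).as_matrix()
    return dict(R=Rm,t=t,f=240/np.tan(np.radians(c['vfov'])/2),cx=c['cx'],cy=c['cy'],k=c['k1'])
def pix2w(C,uv,z):
    uv=np.atleast_2d(np.array(uv,float)); d=(uv-[C['cx'],C['cy']])/C['f']; s=d.copy()
    for _ in range(20): s=d/(1+C['k']*(s**2).sum(1,keepdims=True))
    r=np.c_[s[:,0],-s[:,1],-np.ones(len(s))]@C['R'].T
    return C['t']+r*((z-C['t'][2])/r[:,2])[:,None]
def w2pix(C,P):
    p=(np.atleast_2d(P)-C['t'])@C['R']; s=np.c_[p[:,0]/-p[:,2],-p[:,1]/-p[:,2]]
    s=s*(1+C['k']*(s**2).sum(1,keepdims=True)); return s*C['f']+[C['cx'],C['cy']]
def snap(name,fn=None):
    o=bot.get_obs(); im=bot.camera(name); C=cam(name,o)
    if fn: cv2.imwrite('pics/'+fn,im[:,:,::-1])
    return im,C
E
python3 - <<'E'
from h import *
for n in ['scene','side','wrist']:
    im,C=snap(n,n+'0.png'); print(n,C['t'].round(3),C['R'].round(2).tolist(),C['f'],C['k'])
    for t in ['padlock','tester','seat','pin','handle_bar','pointer_tip','flag_tip','handle','multimeter','hex_key','pvc_tape0']:
        r=bot.look_for(n,t)
        print(t,[(np.round(x['extent']).astype(int).tolist(),round(x['score'],2)) for x in r[:2]])
print(bot.get_obs())
a=cv2.imread('pics/scene0.png');b=cv2.imread('pics/side0.png')
E
```

```text
scene [0.105 0.477 0.451] [[-0.76, 0.3, -0.58], [-0.66, -0.31, 0.69], [0.02, 0.9, 0.43]] 457.80076098617 -0.03565793874076618
padlock [([228, 321, 44, 37], 0.82), ([310, 252, 76, 37], 0.68)]
tester [([309, 255, 74, 43], 0.65)]
seat [([311, 251, 74, 37], 0.9)]
pin [([295, 258, 52, 26], 0.84)]
handle_bar []
pointer_tip [([311, 253, 76, 43], 0.65), ([283, 264, 29, 20], 0.6)]
flag_tip []
handle [([294, 256, 52, 26], 0.22)]
multimeter [([384, 215, 21, 12], 0.45)]
hex_key []
pvc_tape0 []
side [0.269 0.576 0.419] [[-0.91, 0.14, -0.39], [-0.42, -0.36, 0.83], [-0.02, 0.92, 0.39]] 444.7320720896256 -0.03904721499018954
padlock []
tester [([308, 286, 72, 79], 0.71)]
seat [([309, 285, 72, 79], 0.59)]
pin [([301, 281, 45, 51], 0.56)]
handle_bar [([300, 285, 44, 47], 0.57)]
pointer_tip [([299, 284, 44, 48], 0.8)]
flag_tip []
handle [([298, 290, 37, 36], 0.83)]
multimeter [([365, 232, 52, 20], 0.64)]
hex_key [([300, 283, 40, 48], 0.58)]
pvc_tape0 [([225, 303, 33, 26], 0.76), ([300, 281, 44, 55], 0.38)]
wrist [ 0.277 -0.423  0.373] [[0.42, 0.87, 0.26], [-0.91, 0.4, 0.12], [-0.0, -0.29, 0.96]] 414.37
[... 179 characters left out ...]
pos': array([-1.13995685e+00,  2.40606743e-01,  4.97346333e-03,  1.33520258e+00,
        2.17383928e-05,  1.57081402e+00]), 'joint_vel': array([ 2.43929711e-04, -8.82235900e-05, -5.04575096e-04,  2.07048425e-03,
       -1.38797436e-03,  1.12489432e-03]), 'tau': array([-2.66052439e-04, -3.72204423e+01,  2.52688050e+01,  1.37398689e-03,
       -8.79563891e-05,  1.38574924e-05]), 'eef_pos': array([ 0.20881672, -0.4542922 ,  0.24229294]), 'tool_rot': array([ 9.76888648e-01,  2.13748845e-01,  6.39218501e-06, -2.16347074e-05]), 'ft_force': array([-0.16115236, -0.19702232,  0.48578725]), 'ft_torque': array([0.03388   , 0.00311089, 0.02003673]), 'grasp_force': 0.0, 'grip_width': 0.08520450866550303}
```

View pics/scene0.png

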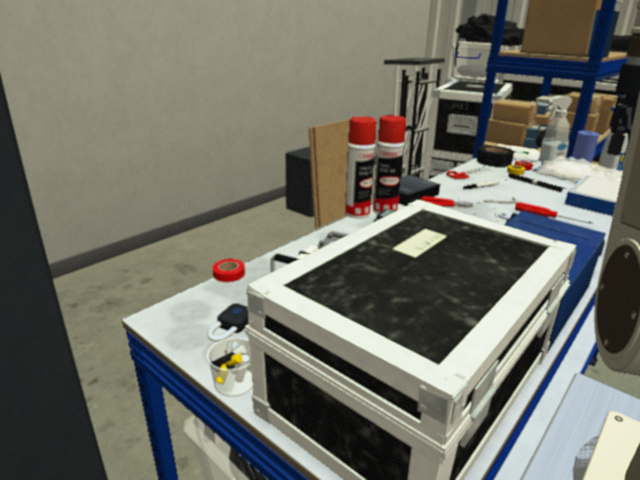

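View pics/side0.png

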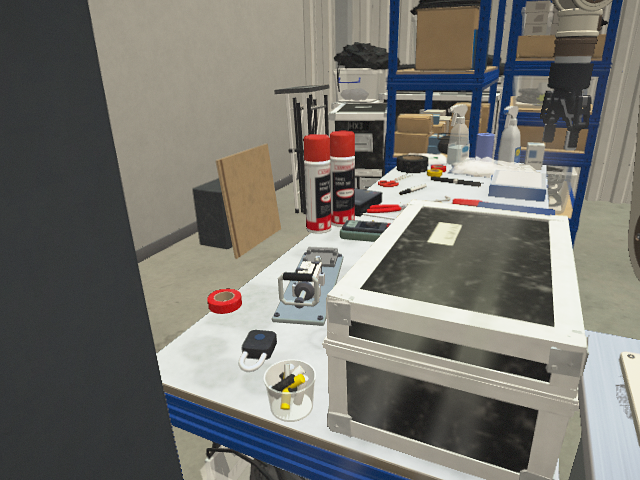

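The side view shows the padlock at about (259,345), shackle at (252,362). The tester runs from the pocket (320,255) to the handle (297,280). The scene view shows the padlock at (230,320), with the tester hidden behind the case.

```bash
python3 - <<'E'
from h import *
C=cam('side'); 
for n,uv,z in [('body',(260,338),.021),('bow',(250,368),.01),('bar',(297,276),.082),('pocket',(322,252),.028),('tape',(225,301),.01),('base near',(301,321),.01),('base near L',(274,318),.01),('base far',(310,248),.01)]: print(n,pix2w(C,uv,z).round(3))
C=cam('scene'); 
for n,uv,z in [('body',(234,315),.021),('bow',(212,337),.01)]: print(n,pix2w(C,uv,z).round(3))
o=bot.get_obs();print(R.from_quat(o['tool_rot']).as_matrix().round(3).tolist(), np.array(bot.get_calibration('wrist')['mount']).round(3).tolist())
E
```

```text
body [[0.601 0.097 0.021]]
bow [[0.584 0.153 0.01 ]]
bar [[ 0.588 -0.007  0.082]]
pocket [[ 0.641 -0.223  0.028]]
tape [[0.732 0.009 0.01 ]]
base near [[0.573 0.014 0.01 ]]
base near L [[0.62  0.024 0.01 ]]
base far [[ 0.694 -0.27   0.01 ]]
body [[0.599 0.105 0.021]]
bow [[0.591 0.155 0.01 ]]
[[0.909, 0.418, 0.0], [0.418, -0.909, 0.0], [0.0, -0.0, -1.0]] [[0.001, 0.957, 0.29, 0.075], [1.0, -0.001, 0.001, -0.0], [0.001, 0.29, -0.957, -0.131], [0.0, 0.0, 0.0, 1.0]]
```

Call:
drive_tool(
  rows=[
    {"dz":-1.6},
    {"dz":-2,"dx":0.6,"dy":-0.3},
    {"dx":11.3,"dy":-6.3,"dz":-2,"wz":-15.8},
    {"dx":11.3,"dy":-6.3,"dz":-2,"wz":-15.8},
    {"dx":11.3,"dy":-6.3,"dz":-2,"wz":-15.8},
    {"dx":11.3,"dy":-6.3,"dz":-2,"wz":-15.8},
    {"dx":11.3,"dy":-6.3,"dz":-2,"wz":-15.8},
    {"dx":11.3,"dy":-6.3,"dz":-2,"wz":-15.8},
    {"dx":11.3,"dy":-6.3,"dz":-2,"wz":-15.8},
    {"dx":11.3,"dy":-6.3,"dz":-2,"wz":-15.8},
    {"dx":11.3,"dy":-6.3,"dz":-2,"wz":-15.8},
    {"dx":11.3,"dy":-6.3,"dz":-2,"wz":-15.8},
    {"dx":11.3,"dy":-6.3,"dz":-2,"wz":-15.8},
    {"dx":11.3,"dy":-6.3,"dz":-2,"wz":-15.8},
    {"dx":11.3,"dy":-6.3,"dz":-2,"wz":-15.8},
    {"dx":11.3,"dy":-6.3,"dz":-2,"wz":-15.8},
    {"dx":11.3,"dy":-6.3,"dz":-2,"wz":-15.8},
    {"dx":11.3,"dy":-6.3,"dz":-2,"wz":-15.8},
  ],
)

```text
invalid input at $.rows[0]: expected keys dx, dy, dz, wx, wy, wz, hand
```

```bash
python3 - <<'E'
from h import *
im,C=snap('wrist','w1.png'); o=bot.get_obs(); print(o['clock'],o['eef_pos'].round(4),o['joint_pos'].round(2),R.from_quat(o['tool_rot']).as_euler('xyz',degrees=True))
for t,z in [('padlock',.015),('tester',.01),('seat',.018),('pin',.03),('handle_bar',.082),('pointer_tip',.055),('flag_tip',.055),('multimeter',.02),('hex_key',.005)]:
    for x in bot.look_for('wrist',t)[:2]: print(t,np.round(x['extent']).astype(int).tolist(),round(x['score'],2),pix2w(C,x['extent'][:2],z).round(4))
E
```

```text
1.85 [ 0.2088 -0.4543  0.2423] [-1.14  0.24  0.01  1.34 -0.    1.57] [1.79997819e+02 8.50300633e-04 2.46839006e+01]
```

View pics/w1.png

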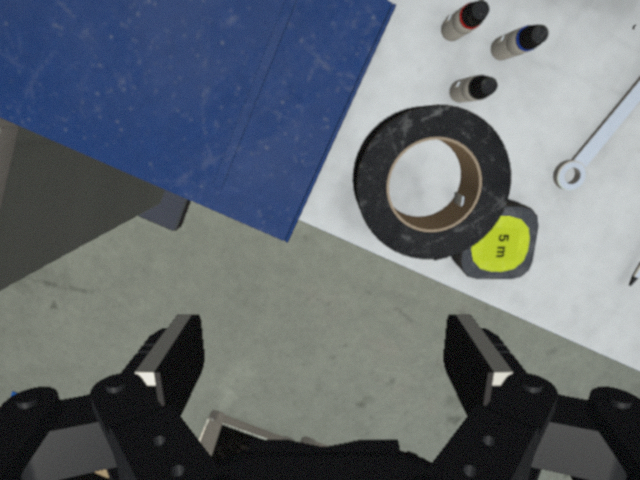

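The start wrist view shows nothing of use, only tape and the floor. Every row needs all seven keys.

Call:
drive_tool(
  rows=[
    {"dx":0,"dy":0,"dz":-1.6,"wx":0,"wy":0,"wz":0,"hand":85},
    {"dx":11.3,"dy":-6.3,"dz":-2,"wx":0,"wy":0,"wz":-15.8,"hand":85},
    {"dx":11.3,"dy":-6.3,"dz":-2,"wx":0,"wy":0,"wz":-15.8,"hand":85},
    {"dx":11.3,"dy":-6.3,"dz":-2,"wx":0,"wy":0,"wz":-15.8,"hand":85},
    {"dx":11.3,"dy":-6.3,"dz":-2,"wx":0,"wy":0,"wz":-15.8,"hand":85},
    {"dx":11.3,"dy":-6.3,"dz":-2,"wx":0,"wy":0,"wz":-15.8,"hand":85},
    {"dx":11.3,"dy":-6.3,"dz":-2,"wx":0,"wy":0,"wz":-15.8,"hand":85},
    {"dx":11.3,"dy":-6.3,"dz":-2,"wx":0,"wy":0,"wz":-15.8,"hand":85},
    {"dx":11.3,"dy":-6.3,"dz":-2,"wx":0,"wy":0,"wz":-15.8,"hand":85},
    {"dx":11.3,"dy":-6.3,"dz":-2,"wx":0,"wy":0,"wz":-15.8,"hand":85},
    {"dx":11.3,"dy":-6.3,"dz":-2,"wx":0,"wy":0,"wz":-15.8,"hand":85},
    {"dx":11.3,"dy":-6.3,"dz":-2,"wx":0,"wy":0,"wz":-15.8,"hand":85},
    {"dx":11.3,"dy":-6.3,"dz":-2,"wx":0,"wy":0,"wz":-15.8,"hand":85},
    {"dx":11.3,"dy":-6.3,"dz":-2,"wx":0,"wy":0,"wz":-15.8,"hand":85},
    {"dx":11.3,"dy":-6.3,"dz":-2,"wx":0,"wy":0,"wz":-15.8,"hand":85},
    {"dx":11.3,"dy":-6.3,"dz":-2,"wx":0,"wy":0,"wz":-15.8,"hand":85},
    {"dx":11.3,"dy":-6.3,"dz":-2,"wx":0,"wy":0,"wz":-15.8,"hand":85},
    {"dx":11.3,"dy":-6.3,"dz":-2,"wx":0,"wy":0,"wz":-15.8,"hand":85},
  ],
)

```text
clock: 4.1
eef_pos: [0.59, 0.0666, 0.343]
tool_rot: [0.619, 0.786, 0.0, 0.0]
ft_force: [0.1, 0.2, -0.6]
grip_width: 0.0845
grasp_force: 0.0
```

```bash
python3 - <<'E'
from h import *
im,C=snap('wrist','w2.png'); o=bot.get_obs(); print(o['clock'],o['eef_pos'].round(4),o['joint_pos'].round(2),R.from_quat(o['tool_rot']).as_euler('xyz',degrees=True))
for t,z in [('padlock',.015),('tester',.01),('seat',.018),('pin',.03),('handle_bar',.082),('pointer_tip',.055),('flag_tip',.055),('multimeter',.02),('hex_key',.005)]:
    for x in bot.look_for('wrist',t)[:2]: print(t,np.round(x['extent']).astype(int).tolist(),round(x['score'],2),pix2w(C,x['extent'][:2],z).round(4))
E
```

```text
4.15 [0.5901 0.0665 0.3431] [ 0.11  0.43  0.53  1.67 -0.    1.45] [1.79952499e+02 1.42063675e-02 1.03574628e+02]
padlock [343, 143, 44, 83] 0.78 [[0.6003 0.1179 0.015 ]]
tester [306, 332, 80, 203] 0.56 [[ 0.6137 -0.1172  0.01  ]]
seat [310, 331, 85, 208] 0.91 [[ 0.6164 -0.1095  0.018 ]]
pin [305, 317, 64, 143] 0.7 [[ 0.6057 -0.0869  0.03  ]]
pin [321, 327, 27, 8] 0.37 [[ 0.6272 -0.0954  0.03  ]]
handle_bar [304, 302, 74, 115] 0.58 [[ 0.597  -0.0435  0.082 ]]
pointer_tip [304, 302, 67, 106] 0.83 [[ 0.5984 -0.0567  0.055 ]]
flag_tip [320, 328, 21, 8] 0.49 [[ 0.624  -0.0831  0.055 ]]
```

View pics/w2.png

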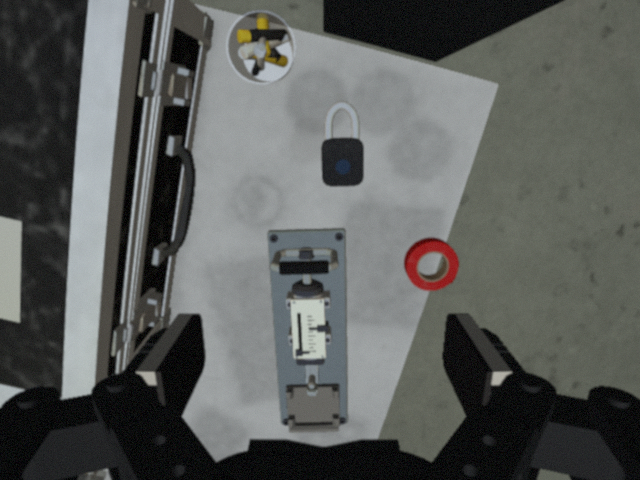

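The wrist view shows the padlock at (343,143) with its shackle up, and the tester plate at (268–347, 229–422). The handle bar is at (304,267), the flag clip at (322,328) and the pocket at (313,407). The tape is at (431,264), clear of the work.

```bash
cat >> h.py <<'E'
def rect(C,region,z,inv=True):
    # rectified plane outline -> min area rect; returns centre, axis (long side) , size
    ys,xs=np.nonzero(region); W=pix2w(C,np.c_[xs,ys],z)[:,:2]
    (c,s,a)=cv2.minAreaRect((W*1000).astype(np.float32))
    a=np.radians(a if s[0]>s[1] else a+90)
    return np.array(c)/1000,np.array([np.cos(a),np.sin(a)]),np.sort(s),W
E
python3 - <<'E'
from h import *
im,C=snap('wrist')
for t,z in [('padlock',.012),('tester',.01),('handle_bar',.05),('flag_tip',.055),('pointer_tip',.055)]:
    for r in bot.outline_of('wrist',t)[:2]:
        c,d,s,W=rect(C,r['region'],z); print(t,round(r['score'],2),np.round(r['extent']),c.round(4),'yaw',np.degrees(np.arctan2(d[1],d[0])).round(1),s.round(1), r['region'].sum())
# dark body of padlock / plate corners
g=im.mean(2)
m=np.zeros(g.shape,bool); m[130:195,310:375]=g[130:195,310:375]<90
c,d,s,W=rect(C,m,.021); print('body',c.round(4),np.degrees(np.arctan2(d[1],d[0])).round(1),s)
cv2.imwrite('pics/w2z.png',cv2.resize(im[220:435,250:370,::-1],None,fx=2.75,fy=2.75,interpolation=cv2.INTER_CUBIC))
E
```

```text
padlock 0.79 [341. 145.  40.  84.] [0.601  0.1161] yaw 103.7 [46.6 89.8] 2569
tester 0.55 [305. 334.  83. 198.] [ 0.6208 -0.1255] yaw 105.0 [ 91.7 288.9] 14646
handle_bar 0.56 [305. 304.  68. 110.] [ 0.5864 -0.0566] yaw 86.3 [ 70.2 137. ] 1592
flag_tip 0.22 [432. 265.  58.  53.] [0.722  0.0196] yaw 132.0 [56.2 61.7] 1845
pointer_tip 0.67 [303. 302.  70. 105.] [ 0.5865 -0.0552] yaw 86.6 [ 70.2 136.4] 1606
body [0.6042 0.0992] 103.8 [44.69198608 50.30394745]
```

View pics/w2z.png

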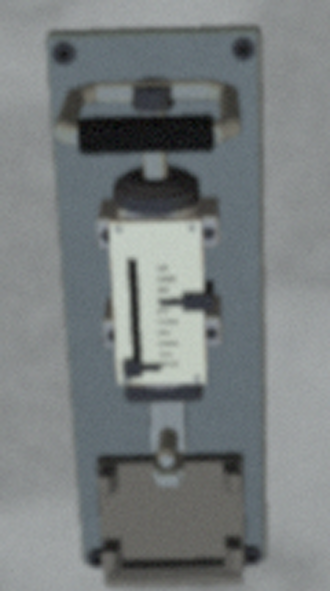

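The crop shows the pointer blade tip at about (160,367) and the flag tip at (163,302), with the bar at (145,133) and the pin at (168,450). Padlock yaw is about 103.7°, which nearly matches the tool.

Call:
drive_tool(
  rows=[
    {"dx":0.56,"dy":0.44,"dz":4.4,"wx":0,"wy":0,"wz":0,"hand":85},
    {"dx":0.56,"dy":0.44,"dz":4.4,"wx":0,"wy":0,"wz":0,"hand":85},
    {"dx":0.56,"dy":0.44,"dz":4.4,"wx":0,"wy":0,"wz":0,"hand":85},
    {"dx":0.56,"dy":0.44,"dz":4.4,"wx":0,"wy":0,"wz":0,"hand":85},
    {"dx":0.56,"dy":0.44,"dz":4.4,"wx":0,"wy":0,"wz":0,"hand":85},
    {"dx":0.56,"dy":0.44,"dz":4.4,"wx":0,"wy":0,"wz":0,"hand":85},
    {"dx":0.56,"dy":0.44,"dz":4.4,"wx":0,"wy":0,"wz":0,"hand":85},
  ],
)

```text
clock: 5.6
eef_pos: [0.6056, 0.1003, 0.1227]
tool_rot: [0.618, 0.786, -0.0, 0.0]
ft_force: [-0.4, 0.4, 0.6]
grip_width: 0.0853
grasp_force: 0.0
```

```bash
python3 - <<'E'
from h import *
im,C=snap('wrist','w3.png'); o=bot.get_obs(); print(o['clock'],o['eef_pos'].round(4),R.from_quat(o['tool_rot']).as_euler('xyz',degrees=True).round(2),bot.tip_extent)
p=np.array(o['eef_pos']);M=R.from_quat(o['tool_rot']).as_matrix()
for r in bot.outline_of('wrist','padlock')[:2]:
    c,d,s,W=rect(C,r['region'],.012); print('padlock',round(r['score'],2),np.round(r['extent']),c.round(4),'yaw',np.degrees(np.arctan2(d[1],d[0])).round(1),s.round(1))
    m=r['region']&(im.mean(2)<90); c,d,s,W=rect(C,m,.021); print('body',c.round(4),np.degrees(np.arctan2(d[1],d[0])).round(1),s)
    cc=np.r_[c,0]-p; print('body centre in tool', (M.T@cc).round(4))
# plate from earlier picture w2 (pose then)
o2=dict(o); o2['eef_pos']=np.array([.5901,.0665,.3431]); o2['tool_rot']=R.from_euler('xyz',[179.952,.0142,103.575],degrees=True).as_quat()
C2=cam('wrist',o2); q=lambda a:np.array(a)/2.75+[250,220]
P=pix2w(C2,q([(48,33),(260,28),(85,560),(265,558)]),.01); print(P.round(4).tolist())
e=(P[0]+P[1]-P[2]-P[3]);print('yaw mid',np.degrees(np.arctan2(e[1],e[0])),np.linalg.norm(P[0]-P[1]),np.linalg.norm(e)/2)
s=pix2w(C2,q([(110,218),(205,221),(118,385),(202,386)]),.056);e=(s[0]+s[1]-s[2]-s[3]);print('scale yaw',np.degrees(np.arctan2(e[1],e[0])))
a,b=pix2w(C2,q([(160,367),(163,302)]),.055);print('ptr,flag',a.round(4),b.round(4),np.linalg.norm(a-b))
b1=pix2w(C2,q([(78,134),(213,134)]),.082);print('bar',b1.mean(0).round(4), np.linalg.norm(b1[0]-b1[1]),(b1[1]-b1[0]));print('pin',pix2w(C2,q([(168,437)]),.0385))
E
```

```text
5.65 [0.6067 0.1003 0.1242] [1.7983e+02 2.0000e-02 1.0368e+02] 0.011
padlock 0.79 [320. 217.  75. 151.] [0.5995 0.1152] yaw 105.1 [46.4 91.7]
body [0.5997 0.1153] 105.1 [44.68508148 83.32796478]
body centre in tool [ 0.0163 -0.0036  0.1242]
padlock 0.72 [252. 424. 118.  72.] [ 0.5878 -0.0397] yaw 28.2 [54.2 87.5]
body [ 0.5878 -0.0318] 28.2 [52.17171478 84.2688446 ]
body centre in tool [-0.1239 -0.0499  0.1241]
[[0.5407, -0.0004, 0.01], [0.6272, 0.0228, 0.01], [0.6112, -0.2621, 0.01], [0.6977, -0.24, 0.01]]
yaw mid 105.05999516502823 0.08956927176765209 0.27160326306035587
scale yaw 103.69820163935857
ptr,flag [ 0.618  -0.1185  0.055 ] [ 0.6123 -0.0883  0.055 ] 0.030661137453714873
bar [ 0.588 -0.008  0.082] 0.049510136901738624 [0.04812633 0.01162368 0.        ]
pin [[ 0.63122487 -0.16271232  0.0385    ]]
```

View pics/w3.png

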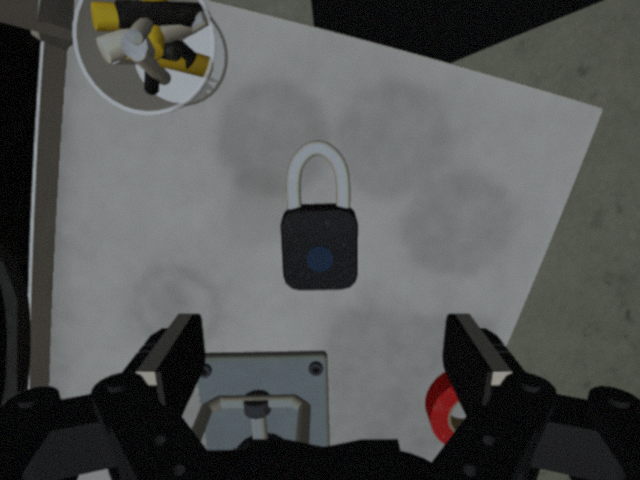

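The padlock is centred between the fingers at (320,240), shackle up. The bystanders are clear. I'm going down to grip.

Call:
drive_tool(
  rows=[
    {"dx":-0.04,"dy":-0.06,"dz":0.9,"wx":0,"wy":0,"wz":-0.15,"hand":85},
    {"dx":-0.04,"dy":-0.06,"dz":1.6,"wx":0,"wy":0,"wz":-0.15,"hand":80},
    {"dx":-0.04,"dy":-0.06,"dz":2.04,"wx":0,"wy":0,"wz":-0.15,"hand":75},
    {"dx":-0.04,"dy":-0.06,"dz":2.04,"wx":0,"wy":0,"wz":-0.15,"hand":70},
    {"dx":-0.04,"dy":-0.06,"dz":2.04,"wx":0,"wy":0,"wz":-0.15,"hand":60},
    {"dx":-0.04,"dy":-0.06,"dz":2.04,"wx":0,"wy":0,"wz":-0.15,"hand":50},
    {"dx":-0.04,"dy":-0.06,"dz":2.04,"wx":0,"wy":0,"wz":-0.15,"hand":40},
    {"dx":-0.04,"dy":-0.06,"dz":2.04,"wx":0,"wy":0,"wz":-0.15,"hand":40},
    {"dx":-0.04,"dy":-0.06,"dz":2.04,"wx":0,"wy":0,"wz":-0.15,"hand":40},
    {"dx":-0.04,"dy":-0.06,"dz":2.04,"wx":0,"wy":0,"wz":-0.15,"hand":40},
    {"dx":-0.04,"dy":-0.06,"dz":2.04,"wx":0,"wy":0,"wz":-0.15,"hand":40},
  ],
)

```text
clock: 6.8
eef_pos: [0.6051, 0.0978, 0.0238]
tool_rot: [0.613, 0.79, 0.002, 0.002]
ft_force: [-0.8, -0.0, 5.4]
grip_width: 0.043
grasp_force: 60.1
```

```bash
python3 - <<'E'
from h import *
o=bot.get_obs(); print(o['clock'],o['eef_pos'].round(4),R.from_quat(o['tool_rot']).as_euler('xyz',degrees=True).round(2),o['ft_force'].round(1),o['grip_width'],o['grasp_force'])
E
```

```text
6.8 [0.6051 0.0978 0.0238] [1.7969e+02 4.0000e-02 1.0443e+02] [-0.8 -0.   5.4] 0.04302237457096788 60.142190787009895
```

Gripped with 60 N. Next I lift it and move to where the wrist camera sees the pocket beside the held padlock.

Call:
drive_tool(
  rows=[
    {"dx":0,"dy":0,"dz":-1,"wx":0,"wy":0,"wz":0,"hand":40},
    {"dx":0,"dy":0,"dz":-2,"wx":0,"wy":0,"wz":0,"hand":40},
    {"dx":-0.3,"dy":-0.2,"dz":-2.8,"wx":0,"wy":0,"wz":-0.1,"hand":40},
    {"dx":-6.1,"dy":-2,"dz":-4.5,"wx":0,"wy":0,"wz":-0.1,"hand":40},
    {"dx":-6.1,"dy":-2,"dz":-4.5,"wx":0,"wy":0,"wz":-0.1,"hand":40},
    {"dx":-6.1,"dy":-2,"dz":-4.5,"wx":0,"wy":0,"wz":-0.1,"hand":40},
    {"dx":-6.1,"dy":-2,"dz":-4.5,"wx":0,"wy":0,"wz":-0.1,"hand":40},
    {"dx":-6.1,"dy":-2,"dz":-4.5,"wx":0,"wy":0,"wz":-0.1,"hand":40},
    {"dx":-6.1,"dy":-2,"dz":-4.5,"wx":0,"wy":0,"wz":-0.1,"hand":40},
    {"dx":-6.1,"dy":-2,"dz":-4.5,"wx":0,"wy":0,"wz":-0.1,"hand":40},
    {"dx":-6.1,"dy":-2,"dz":-4.5,"wx":0,"wy":0,"wz":-0.1,"hand":40},
    {"dx":-6.1,"dy":-2,"dz":-4.5,"wx":0,"wy":0,"wz":-0.1,"hand":40},
    {"dx":-6.1,"dy":-2,"dz":-4.5,"wx":0,"wy":0,"wz":-0.1,"hand":40},
    {"dx":-6.1,"dy":-2,"dz":-4.5,"wx":0,"wy":0,"wz":-0.1,"hand":40},
    {"dx":-6.1,"dy":-2,"dz":-4.5,"wx":0,"wy":0,"wz":-0.1,"hand":40},
  ],
)

```text
clock: 8.3
eef_pos: [0.5823, -0.2213, 0.2451]
tool_rot: [0.608, 0.794, -0.0, -0.0]
ft_force: [0.1, -0.2, -2.0]
grip_width: 0.0429
grasp_force: 62.4
```

```bash
python3 - <<'E'
from h import *
im,C=snap('wrist','w4.png'); o=bot.get_obs(); print(o['clock'],o['eef_pos'].round(4),R.from_quat(o['tool_rot']).as_euler('xyz',degrees=True).round(2),o['ft_force'].round(1),o['grip_width'])
np.save('o4.npy',np.r_[o['eef_pos'],o['tool_rot']])
E
```

```text
8.35 [ 0.5823 -0.2215  0.2451] [-1.7998e+02 -2.0000e-02  1.0504e+02] [ 0.2  0.6 -3.1] 0.04268645877168488
```

View pics/w4.png

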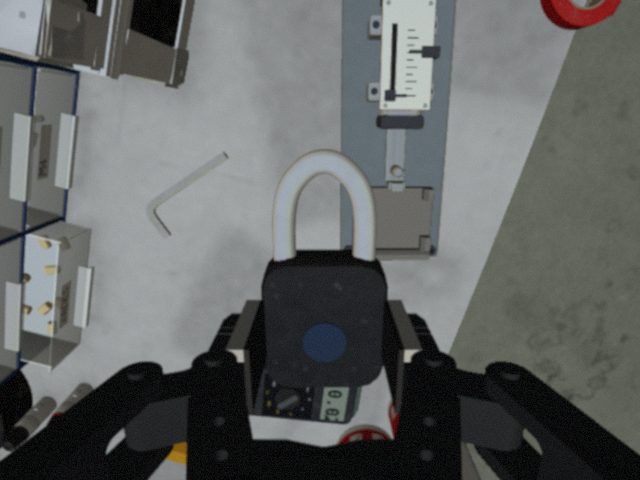

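The padlock is held square, with the body at (325,320) and the bow top at (324,150). The pocket is at (405,225), the pin at (397,172), the hex key at (185,190) and the multimeter at (305,400) below. I'll enlarge the pocket and get plate edges numerically.

```bash
python3 - <<'E'
from h import *
im=cv2.imread('pics/w4.png'); a=np.load('o4.npy'); C=cam('wrist',dict(eef_pos=a[:3],tool_rot=a[3:]))
cv2.imwrite('pics/w4z.png',cv2.resize(im[105:275,330:470],None,fx=3.5,fy=3.5,interpolation=cv2.INTER_CUBIC))
g=cv2.GaussianBlur(im.mean(2).astype(np.float32),(5,5),0); gx=np.abs(np.diff(g,axis=1))
L=[];Rr=[]
for r in range(10,240,3):
    if r<140: L.append((330+np.argmax(gx[r,330:352])+.5,r))
    x0=int(456-19*r/250); Rr.append((x0-8+np.argmax(gx[r,x0-8:x0+9])+.5,r))
for n,l in (('L',L),('R',Rr)):
    P=pix2w(C,l,.01)[:,:2]; vx,vy,x,y=cv2.fitLine((P*1000).astype(np.float32),cv2.DIST_HUBER,0,.5,.01).ravel(); print(n,np.degrees(np.arctan2(vy,vx)).round(2),x/1000,y/1000, np.std((P*1000-[x,y])@[-vy,vx]).round(2))
# held padlock body side edges -> tool frame, top plane z_tool=+.003
zt=a[2]-.003; E=[]
for r in range(275,296,3):
    lo=250+np.argmax(gx[r,250:275]); hi=375+np.argmax(gx[r,375:398]); E.append((lo+.5,r,hi+.5))
E=np.array(E);print(E[[0,-1]]); M=R.from_quat(a[3:]).as_matrix()
for uv in (E[:,:2],E[:,[2,1]]): T=(pix2w(C,uv,zt)-a[:3])@M; print('body edge tool',T.mean(0).round(4),np.polyfit(T[:,0],T[:,1],1)[0])
# shackle bow outer top & legs (z_tool at mid shackle outer silhouette ~ .0238-.0105)
T=(pix2w(C,[(324,150),(272,235),(376,235)],a[2]-.0133)-a[:3])@M; print('bow,legs',T.round(4))
E
```

```text
L -74.53 0.56978774 -0.11711203 0.3
R -74.95 0.6708673 -0.13918123 0.26
[[263.5 275.  384.5]
 [260.5 293.  386.5]]
body edge tool [ 0.0189 -0.021   0.003 ] 0.2096409688397335
body edge tool [0.0189 0.0225 0.003 ] -0.1780483895313714
bow,legs [[ 0.064   0.0008  0.0133]
 [ 0.0338 -0.018   0.0133]
 [ 0.0338  0.0196  0.0133]]
```

View pics/w4z.png

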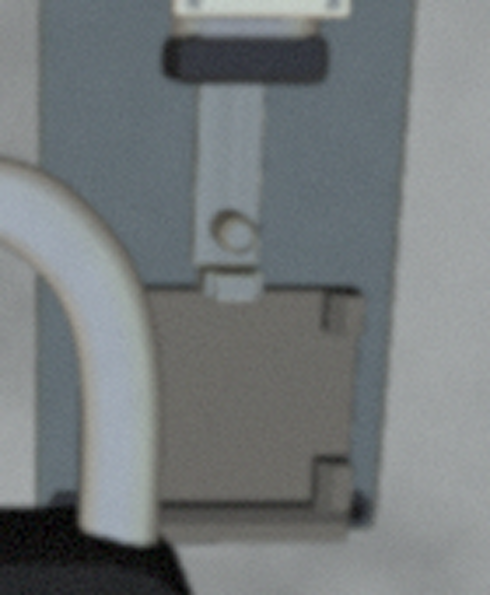

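The enlarged crop shows the pin tip at (237,230), the tongue at (232,287), the pocket's rear inner wall near row 497, and the two right-hand wall posts.

```bash
python3 - <<'E'
from h import *
a=np.load('o4.npy'); C=cam('wrist',dict(eef_pos=a[:3],tool_rot=a[3:])); q=lambda p:np.array(p)/3.5+[330,105]
y=np.radians(105.25); ex=np.array([np.cos(y),np.sin(y)]); ey=np.array([-ex[1],ex[0]])
for n,p,z in [('pin tip',(237,230),.0385),('tongue top c',(233,286),.0355),('rear wall foot',(240,497),.018),('front wall top edge',(290,290),.028),('right post inner L(top)',(322,310),.028),('right rear post innerL',(314,480),.028),('bar',None,0)]:
    if p is None: continue
    w=pix2w(C,q(p),z)[0,:2]; print(n,w.round(4),'along',(w@ex).round(4),'across',(w@ey).round(4))
M=R.from_quat(a[3:]).as_matrix(); print(M.round(3).tolist())
E
```

```text
pin tip [ 0.6326 -0.1735] along -0.3338 across -0.5647
tongue top c [ 0.6363 -0.1865] along -0.3473 across -0.5649
rear wall foot [ 0.6588 -0.2403] along -0.4051 across -0.5724
front wall top edge [ 0.6516 -0.1846] along -0.3495 across -0.5801
right post inner L(top) [ 0.6607 -0.1872] along -0.3544 across -0.5882
right rear post innerL [ 0.6728 -0.2287] along -0.3976 across -0.5889
[[-0.259, 0.966, -0.001], [0.966, 0.259, 0.0], [0.0, -0.0, -1.0]]
```

Call:
drive_tool(
  rows=[
    {"dx":-0.2,"dy":1.21,"dz":0.5,"wx":0,"wy":0,"wz":-0.04,"hand":40},
    {"dx":-0.2,"dy":1.21,"dz":1.5,"wx":0,"wy":0,"wz":-0.04,"hand":40},
    {"dx":-0.2,"dy":1.21,"dz":2.4,"wx":0,"wy":0,"wz":-0.04,"hand":40},
    {"dx":-0.2,"dy":1.21,"dz":3.1,"wx":0,"wy":0,"wz":-0.04,"hand":40},
    {"dx":-0.2,"dy":1.21,"dz":3.5,"wx":0,"wy":0,"wz":-0.04,"hand":40},
    {"dx":-0.2,"dy":1.21,"dz":3.5,"wx":0,"wy":0,"wz":-0.04,"hand":40},
    {"dx":-0.2,"dy":1.21,"dz":3.5,"wx":0,"wy":0,"wz":-0.04,"hand":40},
    {"dx":-0.2,"dy":1.21,"dz":3.5,"wx":0,"wy":0,"wz":-0.04,"hand":40},
  ],
)

```text
clock: 9.15
eef_pos: [0.6449, -0.2171, 0.0729]
tool_rot: [0.608, 0.794, 0.001, 0.002]
ft_force: [0.9, 0.4, -2.7]
grip_width: 0.0431
grasp_force: 62.5
```

```bash
python3 - <<'E'
from h import *
im,C=snap('wrist','w5.png'); o=bot.get_obs(); p=o['eef_pos'];print(o['clock'],p.round(4),R.from_quat(o['tool_rot']).as_euler('xyz',degrees=True).round(2),o['ft_force'].round(1),o['grip_width'])
np.save('o5.npy',np.r_[p,o['tool_rot']])
M=R.from_quat(o['tool_rot']).as_matrix(); print('padlock origin est',(p+M@[.0185,.0008,.0238]).round(4),'seat .6392 -.1973')
v=im[:,:,::-1].copy()
# overlay expected seat features: pin tip, tongue top
seat=np.array([.6392,-.1973,.018]); y=np.radians(105.25); Q=R.from_euler('z',y).as_matrix()
for P in ([24,0,20.5],[11.5,0,17.5]):
    u=w2pix(C,seat+Q@(np.array(P)/1000))[0]; print(u.round(1)); cv2.drawMarker(v,tuple(int(t) for t in u.round()),(0,0,255),cv2.MARKER_CROSS,12,1)
cv2.imwrite('pics/w5v.png',cv2.resize(v[100:480,160:480],None,fx=1.55,fy=1.55,interpolation=cv2.INTER_CUBIC))
E
```

```text
9.2 [ 0.645  -0.2173  0.0732] [1.7976e+02 1.6000e-01 1.0514e+02] [ 0.4  0.5 -2.2] 0.04318062975696363
padlock origin est [ 0.641  -0.1992  0.0493] seat .6392 -.1973
[320.7 194.6]
[320.8 222.9]
```

View pics/w5v.png

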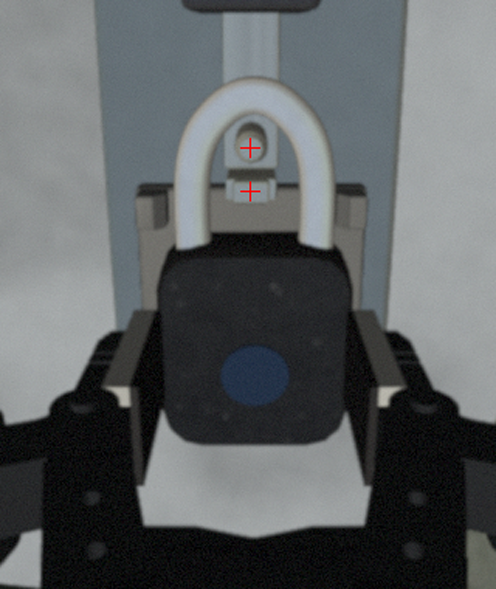

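The predicted crosses fall right on the pin and tongue. The padlock sits about 1 mm too far right and 2 mm too far back, so I correct that first.

Call:
drive_tool(
  rows=[
    {"dx":0.046,"dy":-0.024,"dz":0.1,"wx":0,"wy":0,"wz":0,"hand":40},
    {"dx":0.046,"dy":-0.024,"dz":0.1,"wx":0,"wy":0,"wz":0,"hand":40},
    {"dx":0.046,"dy":-0.024,"dz":0.1,"wx":0,"wy":0,"wz":0,"hand":40},
    {"dx":0.046,"dy":-0.024,"dz":0.1,"wx":0,"wy":0,"wz":0,"hand":40},
  ],
)

```text
clock: 9.6
eef_pos: [0.6414, -0.2149, 0.0656]
tool_rot: [0.608, 0.794, 0.0, 0.0]
ft_force: [-0.5, 0.1, -2.2]
grip_width: 0.0429
grasp_force: 62.5
```

```bash
cat >> h.py <<'E'
SEAT=np.array([.6392,-.1973,.018]); YAW=np.radians(105.25); Q=R.from_euler('z',YAW).as_matrix()
E
python3 - <<'E'
from h import *
im,C=snap('wrist','w6.png'); o=bot.get_obs(); p=o['eef_pos'];M=R.from_quat(o['tool_rot']).as_matrix()
print(o['clock'],p.round(4),R.from_quat(o['tool_rot']).as_euler('xyz',degrees=True).round(2),o['ft_force'].round(1))
print('padlock in seat',(Q.T@(p+M@[.0185,.0008,.0238]-SEAT)).round(4))
E
```

```text
9.65 [ 0.6415 -0.2149  0.0655] [1.7998e+02 1.0000e-02 1.0513e+02] [-0.   0.2 -2.2]
padlock in seat [0.0009 0.0016 0.0237]
```

Call:
drive_tool(
  rows=[
    {"dx":-0.018,"dy":0.032,"dz":0.1,"wx":0,"wy":0,"wz":-0.02,"hand":40},
    {"dx":-0.018,"dy":0.032,"dz":0.2,"wx":0,"wy":0,"wz":-0.02,"hand":40},
    {"dx":-0.018,"dy":0.032,"dz":0.22,"wx":0,"wy":0,"wz":-0.02,"hand":40},
    {"dx":-0.018,"dy":0.032,"dz":0.22,"wx":0,"wy":0,"wz":-0.02,"hand":40},
    {"dx":-0.018,"dy":0.032,"dz":0.22,"wx":0,"wy":0,"wz":-0.02,"hand":40},
    {"dx":-0.018,"dy":0.032,"dz":0.22,"wx":0,"wy":0,"wz":-0.02,"hand":40},
  ],
)

```text
clock: 10.25
eef_pos: [0.6433, -0.2153, 0.0545]
tool_rot: [0.607, 0.795, 0.0, 0.0]
ft_force: [-0.3, 0.3, -2.6]
grip_width: 0.0422
grasp_force: 62.5
```

```bash
python3 - <<'E'
from h import *
im,C=snap('wrist','w7.png'); o=bot.get_obs(); p=o['eef_pos'];M=R.from_quat(o['tool_rot']).as_matrix()
print(o['clock'],p.round(4),R.from_quat(o['tool_rot']).as_euler('xyz',degrees=True).round(2),o['ft_force'].round(1))
print('padlock in seat',(Q.T@(p+M@[.0185,.0008,.0238]-SEAT)).round(4))
E
```

```text
10.3 [ 0.6433 -0.2153  0.0545] [1.7998e+02 1.0000e-02 1.0523e+02] [ 0.3 -0.8 -2.1]
padlock in seat [ 0.     -0.      0.0127]
```

Call:
drive_tool(
  rows=[
    {"dx":0,"dy":0,"dz":0.06,"wx":0,"wy":0,"wz":0,"hand":40},
    {"dx":0,"dy":0,"dz":0.12,"wx":0,"wy":0,"wz":0,"hand":40},
    {"dx":0,"dy":0,"dz":0.18,"wx":0,"wy":0,"wz":0,"hand":40},
    {"dx":0,"dy":0,"dz":0.24,"wx":0,"wy":0,"wz":0,"hand":40},
    {"dx":0,"dy":0,"dz":0.25,"wx":0,"wy":0,"wz":0,"hand":40},
    {"dx":0,"dy":0,"dz":0.25,"wx":0,"wy":0,"wz":0,"hand":40},
    {"dx":0,"dy":0,"dz":0.25,"wx":0,"wy":0,"wz":0,"hand":40},
  ],
)

```text
clock: 11.0
eef_pos: [0.6431, -0.2154, 0.0419]
tool_rot: [0.607, 0.795, -0.0, 0.0]
ft_force: [-1.6, 0.5, -0.4]
grip_width: 0.0431
grasp_force: 62.8
```

```bash
python3 - <<'E'
from h import *
im,C=snap('wrist','w8.png'); o=bot.get_obs(); p=o['eef_pos'];M=R.from_quat(o['tool_rot']).as_matrix()
print(o['clock'],p.round(4),R.from_quat(o['tool_rot']).as_euler('xyz',degrees=True).round(2),o['ft_force'].round(1))
print('padlock in seat',(Q.T@(p+M@[.0185,.0008,.0238]-SEAT)).round(4))
E
```

```text
11.05 [ 0.6431 -0.2154  0.0419] [-180.      0.    105.23] [-1.1 -0.1 -0.2]
padlock in seat [0.     0.0002 0.0001]
```

Seated with hardly any force. Opening the fingers and rising.

Call:
drive_tool(
  rows=[
    {"dx":0,"dy":0,"dz":0,"wx":0,"wy":0,"wz":0,"hand":50},
    {"dx":0,"dy":0,"dz":0,"wx":0,"wy":0,"wz":0,"hand":60},
    {"dx":0,"dy":0,"dz":0,"wx":0,"wy":0,"wz":0,"hand":66},
    {"dx":0,"dy":0,"dz":0,"wx":0,"wy":0,"wz":0,"hand":66},
    {"dx":0,"dy":0,"dz":0,"wx":0,"wy":0,"wz":0,"hand":66},
    {"dx":0,"dy":0,"dz":-0.2,"wx":0,"wy":0,"wz":0,"hand":66},
    {"dx":0,"dy":0,"dz":-0.6,"wx":0,"wy":0,"wz":0,"hand":66},
    {"dx":0,"dy":0,"dz":-1.4,"wx":0,"wy":0,"wz":0,"hand":66},
    {"dx":0,"dy":0,"dz":-2.4,"wx":0,"wy":0,"wz":0,"hand":66},
    {"dx":0,"dy":0,"dz":-3.4,"wx":0,"wy":0,"wz":0,"hand":66},
    {"dx":0,"dy":0,"dz":-4,"wx":0,"wy":0,"wz":0,"hand":66},
    {"dx":0,"dy":0,"dz":-4,"wx":0,"wy":0,"wz":0,"hand":66},
    {"dx":0,"dy":0,"dz":-4,"wx":0,"wy":0,"wz":0,"hand":66},
  ],
)

```text
clock: 12.35
eef_pos: [0.6437, -0.2155, 0.2437]
tool_rot: [0.607, 0.795, 0.001, 0.002]
ft_force: [0.1, -0.4, -0.8]
grip_width: 0.0662
grasp_force: 0.0
```

```bash
python3 - <<'E'
from h import *
im,C=snap('wrist','w9.png'); o=bot.get_obs(); p=o['eef_pos']
print(o['clock'],p.round(4),R.from_quat(o['tool_rot']).as_euler('xyz',degrees=True).round(2),o['grip_width'],o['joint_pos'].round(2))
np.save('o9.npy',np.r_[p,o['tool_rot']])
for r in bot.outline_of('wrist','padlock')[:2]:
    c,d,s,W=rect(C,r['region'],.030); print('padlock',round(r['score'],2),np.round(r['extent']),'in seat',(Q.T@(np.r_[c,.018]-SEAT)).round(4),'yaw',np.degrees(np.arctan2(d[1],d[0])).round(1),s.round(1))
def T(P): return w2pix(C,SEAT+Q@(np.array(P)/1000))[0].round(1)
print('pin tip',T([24,0,20.5]),'bar',T([196,0,64]),'ptr',T([82,0,37]),'flag',T([112,0,37]))
cv2.imwrite('pics/w9z.png',cv2.resize(im[0:330,220:420,::-1],None,fx=1.8,fy=1.8,interpolation=cv2.INTER_CUBIC))
E
```

```text
12.4 [ 0.6429 -0.2152  0.2416] [-1.7998e+02 -1.0000e-02  1.0523e+02] 0.0657691871616168 [-0.32  0.62  0.58  1.53 -0.    0.98]
padlock 0.65 [322. 182.  55. 107.] in seat [0.0004 0.0001 0.    ] yaw 104.3 [47.2 90.9]
pin tip [322.3 158.3] bar [ 322.2 -121.9] ptr [322.2  79.7] flag [322.2  35.1]
```

View pics/w9z.png

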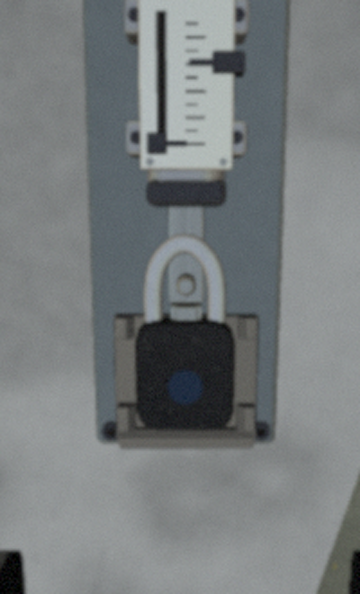

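The crop shows the padlock seated flat and square, with the shackle over the tongue and pin. The pointer tip is at (187,143) and the flag tip at (190,62), about six graduations or 30 mm apart. Next I go above the handle and turn 90°.

Call:
drive_tool(
  rows=[
    {"dx":4.29,"dy":0,"dz":-0.2,"wx":0,"wy":0,"wz":-18,"hand":40},
    {"dx":4.29,"dy":0,"dz":-0.2,"wx":0,"wy":0,"wz":-18,"hand":40},
    {"dx":4.29,"dy":0,"dz":-0.2,"wx":0,"wy":0,"wz":-18,"hand":40},
    {"dx":4.29,"dy":0,"dz":-0.2,"wx":0,"wy":0,"wz":-18,"hand":40},
    {"dx":4.29,"dy":0,"dz":-0.2,"wx":0,"wy":0,"wz":-18,"hand":40},
    {"dx":4.29,"dy":0,"dz":-0.2,"wx":0,"wy":0,"wz":-18,"hand":40},
    {"dx":4.29,"dy":0,"dz":-0.2,"wx":0,"wy":0,"wz":-18,"hand":40},
    {"dx":4.29,"dy":0,"dz":-0.2,"wx":0,"wy":0,"wz":-18,"hand":40},
    {"dx":4.29,"dy":0,"dz":-0.2,"wx":0,"wy":0,"wz":-18,"hand":40},
    {"dx":4.29,"dy":0,"dz":-0.2,"wx":0,"wy":0,"wz":-18,"hand":40},
    {"dx":4.29,"dy":0,"dz":-0.2,"wx":0,"wy":0,"wz":-18,"hand":40},
    {"dx":4.29,"dy":0,"dz":-0.2,"wx":0,"wy":0,"wz":-18,"hand":40},
    {"dx":4.29,"dy":0,"dz":-0.2,"wx":0,"wy":0,"wz":-18,"hand":40},
    {"dx":4.29,"dy":0,"dz":-0.2,"wx":0,"wy":0,"wz":-18,"hand":40},
    {"dx":4.29,"dy":0,"dz":-0.2,"wx":0,"wy":0,"wz":-18,"hand":40},
    {"dx":4.29,"dy":0,"dz":-0.2,"wx":0,"wy":0,"wz":-18,"hand":40},
  ],
)

```text
clock: 14.05
eef_pos: [0.5868, -0.0084, 0.2517]
tool_rot: [-0.132, 0.991, 0.0, -0.0]
ft_force: [0.9, 0.7, 0.3]
grip_width: 0.0402
grasp_force: 0.0
```

```bash
python3 - <<'E'
from h import *
a=np.load('o9.npy'); C9=cam('wrist',dict(eef_pos=a[:3],tool_rot=a[3:]))
for n,p in (('ptr',(323.9,79.4)),('flag',(325.6,34.4))): print(n,(Q.T@(pix2w(C9,p,.055)[0]-SEAT)).round(4))
im,C=snap('wrist','w10.png'); o=bot.get_obs(); p=o['eef_pos']
print(o['clock'],p.round(4),R.from_quat(o['tool_rot']).as_euler('xyz',degrees=True).round(2),o['grip_width'],o['joint_pos'].round(2))
# rectify the tester plane at z=.082 in seat frame, 0.5 mm/px, x 60..260, y -40..40
def rectify(im,C,z,x0,x1,y0,y1,s=.5):
    X,Y=np.meshgrid(np.arange(x0,x1,s),np.arange(y0,y1,s)); P=np.c_[X.ravel(),Y.ravel(),np.full(X.size,z*1000-18)]/1000
    u=w2pix(C,SEAT+P@Q.T).astype(np.float32).reshape(X.shape+(2,)); return cv2.remap(im,u[...,0],u[...,1],cv2.INTER_LINEAR),u
r,u=rectify(im,C,.082,150,250,-40,40); g=r.mean(2)
print('x profile (y -15..15):'); m=g[50:110].mean(0); print([(150+i*.5,int(m[i])) for i in range(60,140,4)])
d=g[:,(g.shape[1])//2-30:]; 
mask=(r.max(2)<60); xs=np.nonzero(mask[50:110].mean(0)>.6)[0]*.5+150; print('dark x',xs.min() if len(xs) else None,xs.max() if len(xs) else None, len(xs)*.5)
print('u corners',u[0,0],u[-1,-1])
for t in('handle_bar','handle'):
    for x in bot.look_for('wrist',t)[:2]: print(t,np.round(x['extent']),round(x['score'],2),(Q.T@(pix2w(C,x['extent'][:2],.082)[0]-SEAT)).round(4))
E
```

```text
ptr [ 0.0812 -0.      0.037 ]
flag [ 0.1112 -0.0012  0.037 ]
14.1 [ 0.5868 -0.0084  0.2518] [-180.     -0.   -164.78] 0.039919392974602196 [-0.01  0.41  0.27  1.43 -0.   -0.28]
x profile (y -15..15):
[(180.0, 104), (182.0, 104), (184.0, 105), (186.0, 104), (188.0, 105), (190.0, 90), (192.0, 17), (194.0, 17), (196.0, 19), (198.0, 16), (200.0, 18), (202.0, 15), (204.0, 48), (206.0, 96), (208.0, 97), (210.0, 99), (212.0, 101), (214.0, 146), (216.0, 146), (218.0, 146)]
dark x 158.5 204.0 17.5
u corners [262.8813  270.38058] [396.25845 166.99043]
handle_bar [256. 216. 161.  95.] 0.92 [0.1469 0.003  0.064 ]
handle [256. 217. 159.  95.] 0.97 [0.1468 0.0027 0.064 ]
```

Flag minus pointer is 30.0 mm, and the bar is at seat x = 197.4 mm. Going down on the bar.

Call:
drive_tool(
  rows=[
    {"dx":-0.018,"dy":0.026,"dz":0.9,"wx":0,"wy":0,"wz":0,"hand":40},
    {"dx":-0.018,"dy":0.026,"dz":1.8,"wx":0,"wy":0,"wz":0,"hand":40},
    {"dx":-0.018,"dy":0.026,"dz":2.4,"wx":0,"wy":0,"wz":0,"hand":40},
    {"dx":-0.018,"dy":0.026,"dz":2.8,"wx":0,"wy":0,"wz":0,"hand":40},
    {"dx":-0.018,"dy":0.026,"dz":3.1,"wx":0,"wy":0,"wz":0,"hand":40},
    {"dx":-0.018,"dy":0.026,"dz":3.4,"wx":0,"wy":0,"wz":0,"hand":40},
    {"dx":-0.018,"dy":0.026,"dz":3.5,"wx":0,"wy":0,"wz":0,"hand":40},
    {"dx":-0.018,"dy":0.026,"dz":3.5,"wx":0,"wy":0,"wz":0,"hand":40},
    {"dx":-0.018,"dy":0.026,"dz":3.5,"wx":0,"wy":0,"wz":0,"hand":40},
    {"dx":-0.018,"dy":0.026,"dz":3.5,"wx":0,"wy":0,"wz":0,"hand":40},
  ],
)

```text
clock: 15.2
eef_pos: [0.5882, -0.0069, 0.078]
tool_rot: [-0.133, 0.991, -0.0, 0.001]
ft_force: [0.1, -0.2, -0.1]
grip_width: 0.0403
grasp_force: 0.0
```

```bash
python3 - <<'E'
from h import *
im,C=snap('wrist','w11.png'); o=bot.get_obs(); p=o['eef_pos']
print(o['clock'],p.round(4),'TCP in seat',(Q.T@(p-SEAT)).round(4),R.from_quat(o['tool_rot']).as_euler('xyz',degrees=True).round(2),o['ft_force'].round(1))
T=lambda P: w2pix(C,SEAT+Q@(np.array(P)/1000))[0].round(1)
print('ptr',T([81.2,0,37]),'flag',T([111.2,0,37]),'bar',T([197.4,0,64]))
E
```

```text
15.25 [ 0.5881 -0.0069  0.0779] TCP in seat [ 0.1972 -0.0008  0.0599] [-1.7997e+02  1.1000e-01 -1.6477e+02] [-0.4  0.   0.7]
ptr [ 43.4 301.7] flag [113.2 302.3] bar [322.2 336.9]
```

Call:
drive_tool(
  rows=[
    {"dx":0,"dy":0,"dz":0,"wx":0,"wy":0,"wz":0,"hand":28},
    {"dx":0,"dy":0,"dz":0,"wx":0,"wy":0,"wz":0,"hand":18},
    {"dx":0,"dy":0,"dz":0,"wx":0,"wy":0,"wz":0,"hand":8},
    {"dx":0,"dy":0,"dz":0,"wx":0,"wy":0,"wz":0,"hand":8},
    {"dx":0,"dy":0,"dz":0,"wx":0,"wy":0,"wz":0,"hand":8},
    {"dx":0,"dy":0,"dz":0,"wx":0,"wy":0,"wz":0,"hand":8},
  ],
)

```text
clock: 15.85
eef_pos: [0.5876, -0.0069, 0.0773]
tool_rot: [-0.133, 0.991, -0.0, 0.0]
ft_force: [0.0, 0.9, 5.8]
grip_width: 0.0117
grasp_force: 58.7
```

```bash
cat >> h.py <<'E'
def scale(fn):
    im,C=snap('wrist',fn); f=[]
    for _ in range(3): f.append(bot.get_obs()['ft_force'])
    o=bot.get_obs(); p=o['eef_pos']
    print(round(o['clock'],2),'TCP in seat',(Q.T@(p-SEAT)).round(4),'F seat',(Q.T@np.mean(f,0)).round(2),'grip',o['grip_width'].round(4),o['grasp_force'].round(1))
    # rectified strip of the scale plane: seat x 60..150, y -15..15, 0.5 mm
    X,Y=np.meshgrid(np.arange(60,160,.5),np.arange(-16,16,.5)); P=np.c_[X.ravel(),Y.ravel(),np.full(X.size,37)]/1000
    u=w2pix(C,SEAT+P@Q.T).astype(np.float32).reshape(X.shape+(2,)); r=cv2.remap(im,u[...,0],u[...,1],cv2.INTER_LINEAR); return r,X,Y
def dump(r):
    g=r.mean(2)
    for j in range(0,64,2): print('%5.1f '%(-16+j*.5)+''.join('#' if v<60 else '+' if v<110 else '.' for v in g[j,::2]))
E
python3 - <<'E'
from h import *
r,X,Y=scale('w12.png'); dump(r)
E
```

```text
Traceback (most recent call last):
  File "h.py", line 35, in scale
    print(round(o['clock'],2),'TCP in seat',(Q.T@(p-SEAT)).round(4),'F seat',(Q.T@np.mean(f,0)).round(2),'grip',o['grip_width'].round(4),o['grasp_force'].round(1))
                                                                                                                ^^^^^^^^^^^^^^^^^^^^^
AttributeError: 'float' object has no attribute 'round'
```

```bash
sed -i "s/o\['grip_width'\].round(4),o\['grasp_force'\].round(1)/round(float(o['grip_width']),4),round(float(o['grasp_force']),1)/" h.py
python3 - <<'E'
from h import *
r,X,Y=scale('w12.png'); dump(r)
E
```

```text
15.95 TCP in seat [ 0.1973 -0.0003  0.0593] F seat [-0.43  0.32  4.84] grip 0.0118 58.8
-16.0 +++++++++++++++++.................................+########................................+++++++++
-15.0 +++++++++++++++++.................................+########................................+++++++++
-14.0 +++++++++++++++++.................................+########................................+++++++++
-13.0 +++++++++++++++++.................................+########................................+++++++++
-12.0 ++++++++++++++++..................................+########................................+++++++++
-11.0 +++++++++++++++++.................................+########................................+++++++++
-10.0 +++++++++++#####+..................................+#######................................+++++++++
 -9.0 #+++++++++######+....................................+##+..................................+++++++++
 -8.0 #+++++++++######+....................................+##...................................+++++####
 -7.0 #+++++++++######+..........................
[... 1711 characters left out ...]
.................................................+.+######
 10.0 #####..++#######+...######################################################.................+.+######
 11.0 #####+.++#######+...######################################################.................+.+######
 12.0 ######.++#######+...######################################################.................+.+######
 13.0 ######.++#######+...#########+.............................................................+.+######
 14.0 ######.++#######+...#########..............................................................+.+######
 15.0 ######+++#######+..+#########..............................................................+..######
```

The rectified strip shows the pointer blade at about x = 84.3 and the flag blade at about 114.6, so the gap is 30.3 mm. Drawing slowly.

Call:
drive_tool(
  rows=[
    {"dx":0,"dy":0.02,"dz":0,"wx":0,"wy":0,"wz":0,"hand":8},
    {"dx":0,"dy":0.04,"dz":0,"wx":0,"wy":0,"wz":0,"hand":8},
    {"dx":0,"dy":0.06,"dz":0,"wx":0,"wy":0,"wz":0,"hand":8},
    {"dx":0,"dy":0.08,"dz":0,"wx":0,"wy":0,"wz":0,"hand":8},
    {"dx":0,"dy":0.1,"dz":0,"wx":0,"wy":0,"wz":0,"hand":8},
    {"dx":0,"dy":0.12,"dz":0,"wx":0,"wy":0,"wz":0,"hand":8},
    {"dx":0,"dy":0.14,"dz":0,"wx":0,"wy":0,"wz":0,"hand":8},
    {"dx":0,"dy":0.16,"dz":0,"wx":0,"wy":0,"wz":0,"hand":8},
    {"dx":0,"dy":0.18,"dz":0,"wx":0,"wy":0,"wz":0,"hand":8},
    {"dx":0,"dy":0.2,"dz":0,"wx":0,"wy":0,"wz":0,"hand":8},
    {"dx":0,"dy":0.22,"dz":0,"wx":0,"wy":0,"wz":0,"hand":8},
    {"dx":0,"dy":0.24,"dz":0,"wx":0,"wy":0,"wz":0,"hand":8},
    {"dx":0,"dy":0.26,"dz":0,"wx":0,"wy":0,"wz":0,"hand":8},
    {"dx":0,"dy":0.28,"dz":0,"wx":0,"wy":0,"wz":0,"hand":8},
    {"dx":0,"dy":0.3,"dz":0,"wx":0,"wy":0,"wz":0,"hand":8},
    {"dx":0,"dy":0.32,"dz":0,"wx":0,"wy":0,"wz":0,"hand":8},
    {"dx":0,"dy":0.34,"dz":0,"wx":0,"wy":0,"wz":0,"hand":8},
    {"dx":0,"dy":0.36,"dz":0,"wx":0,"wy":0,"wz":0,"hand":8},
    {"dx":0,"dy":0.38,"dz":0,"wx":0,"wy":0,"wz":0,"hand":8},
    {"dx":0,"dy":0.4,"dz":0,"wx":0,"wy":0,"wz":0,"hand":8},
  ],
)

```text
clock: 17.95
eef_pos: [0.5828, 0.0108, 0.0772]
tool_rot: [-0.132, 0.991, -0.002, 0.001]
ft_force: [0.9, -6.5, 4.9]
grip_width: 0.0119
grasp_force: 58.8
```

```bash
python3 - <<'E'
from h import *
r,X,Y=scale('w13.png'); dump(r)
E
```

```text
18.0 TCP in seat [ 0.2157 -0.0004  0.0592] F seat [-5.79  0.49  4.22] grip 0.0118 58.8
-16.0 #################++++++++.................................+########................................+
-15.0 #################++++++++.................................+########................................+
-14.0 #################++++++++.................................+########................................+
-13.0 #################++++++++.................................+########................................+
-12.0 ##################+++++++.................................+########................................+
-11.0 ##################+++++++.................................+########................................+
-10.0 ##################++####+..................................+#######................................+
 -9.0 ########################+....................................###+..................................+
 -8.0 ########################+....................................###...................................+
 -7.0 ########################+...................
[... 1710 characters left out ...]
#####++++++++++++++..+.+...++..+...+.+.+.................+
 10.0 ########################+.......##################################################.................+
 11.0 ########################+.......##################################################.................+
 12.0 ########################+.......##################################################.................+
 13.0 ########################+............+#########+...................................................+
 14.0 ########################+.............#########+...................................................+
 15.0 #########################.............+########+...................................................+
```

The gap is now about 20.3 mm with 5.8 N pull, and the gauge has taken up. Drawing 18 mm more.

Call:
drive_tool(
  rows=[
    {"dx":0,"dy":0.02,"dz":0,"wx":0,"wy":0,"wz":0,"hand":8},
    {"dx":0,"dy":0.04,"dz":0,"wx":0,"wy":0,"wz":0,"hand":8},
    {"dx":0,"dy":0.06,"dz":0,"wx":0,"wy":0,"wz":0,"hand":8},
    {"dx":0,"dy":0.08,"dz":0,"wx":0,"wy":0,"wz":0,"hand":8},
    {"dx":0,"dy":0.1,"dz":0,"wx":0,"wy":0,"wz":0,"hand":8},
    {"dx":0,"dy":0.12,"dz":0,"wx":0,"wy":0,"wz":0,"hand":8},
    {"dx":0,"dy":0.14,"dz":0,"wx":0,"wy":0,"wz":0,"hand":8},
    {"dx":0,"dy":0.16,"dz":0,"wx":0,"wy":0,"wz":0,"hand":8},
    {"dx":0,"dy":0.18,"dz":0,"wx":0,"wy":0,"wz":0,"hand":8},
    {"dx":0,"dy":0.2,"dz":0,"wx":0,"wy":0,"wz":0,"hand":8},
    {"dx":0,"dy":0.22,"dz":0,"wx":0,"wy":0,"wz":0,"hand":8},
    {"dx":0,"dy":0.24,"dz":0,"wx":0,"wy":0,"wz":0,"hand":8},
    {"dx":0,"dy":0.26,"dz":0,"wx":0,"wy":0,"wz":0,"hand":8},
    {"dx":0,"dy":0.28,"dz":0,"wx":0,"wy":0,"wz":0,"hand":8},
    {"dx":0,"dy":0.3,"dz":0,"wx":0,"wy":0,"wz":0,"hand":8},
    {"dx":0,"dy":0.32,"dz":0,"wx":0,"wy":0,"wz":0,"hand":8},
    {"dx":0,"dy":0.34,"dz":0,"wx":0,"wy":0,"wz":0,"hand":8},
    {"dx":0,"dy":0.36,"dz":0,"wx":0,"wy":0,"wz":0,"hand":8},
    {"dx":0,"dy":0.36,"dz":0,"wx":0,"wy":0,"wz":0,"hand":8},
    {"dx":0,"dy":0.36,"dz":0,"wx":0,"wy":0,"wz":0,"hand":8},
  ],
)

```text
clock: 20.0
eef_pos: [0.5787, 0.0262, 0.0772]
tool_rot: [-0.131, 0.991, -0.004, 0.001]
ft_force: [2.2, -11.0, 3.5]
grip_width: 0.0121
grasp_force: 58.8
```

```bash
python3 - <<'E'
from h import *
r,X,Y=scale('w14.png'); dump(r)
E
```

```text
20.05 TCP in seat [ 0.2315 -0.0004  0.0592] F seat [-11.5    1.21   4.13] grip 0.0119 58.8
-16.0 ################################...........................#########................................
-15.0 ################################...........................#########................................
-14.0 #################################..........................#########................................
-13.0 #################################..........................#########................................
-12.0 #################################..........................#########................................
-11.0 #################################..........................#########................................
-10.0 ##################################.........................+#######+................................
 -9.0 ##################################...........................+###+..................................
 -8.0 ##################################...........................+###...................................
 -7.0 ##################################......
[... 1714 characters left out ...]
...........+#########+++++++++++++++++++..................
 10.0 ###################################################################################.................
 11.0 ###################################################################################.................
 12.0 ###################################################################################.................
 13.0 #######################################+.............+#########+....................................
 14.0 ########################################..............#########+....................................
 15.0 ########################################..............+########+....................................
```

The gap is 4.6 mm. One last small draw, then hold.

Call:
drive_tool(
  rows=[
    {"dx":0,"dy":0.015,"dz":0,"wx":0,"wy":0,"wz":0,"hand":8},
    {"dx":0,"dy":0.03,"dz":0,"wx":0,"wy":0,"wz":0,"hand":8},
    {"dx":0,"dy":0.045,"dz":0,"wx":0,"wy":0,"wz":0,"hand":8},
    {"dx":0,"dy":0.06,"dz":0,"wx":0,"wy":0,"wz":0,"hand":8},
    {"dx":0,"dy":0.075,"dz":0,"wx":0,"wy":0,"wz":0,"hand":8},
    {"dx":0,"dy":0.09,"dz":0,"wx":0,"wy":0,"wz":0,"hand":8},
    {"dx":0,"dy":0.1,"dz":0,"wx":0,"wy":0,"wz":0,"hand":8},
    {"dx":0,"dy":0.1,"dz":0,"wx":0,"wy":0,"wz":0,"hand":8},
    {"dx":0,"dy":0.1,"dz":0,"wx":0,"wy":0,"wz":0,"hand":8},
    {"dx":0,"dy":0.1,"dz":0,"wx":0,"wy":0,"wz":0,"hand":8},
  ],
)

```text
clock: 21.05
eef_pos: [0.5775, 0.0304, 0.0772]
tool_rot: [-0.131, 0.991, -0.004, 0.001]
ft_force: [2.1, -11.7, 2.6]
grip_width: 0.012
grasp_force: 58.8
```

```bash
python3 - <<'E'
from h import *
r,X,Y=scale('w15.png'); dump(r)
E
```

```text
21.1 TCP in seat [ 0.2359 -0.0004  0.0592] F seat [-11.99   0.43   3.26] grip 0.0121 58.8
-16.0 ####################################.......................#########................................
-15.0 #####################################......................#########................................
-14.0 #####################################......................#########................................
-13.0 #####################################......................#########................................
-12.0 #####################################......................#########................................
-11.0 ######################################.....................#########................................
-10.0 ######################################......................+#######................................
 -9.0 ######################################.......................+###+..................................
 -8.0 ######################################........................###...................................
 -7.0 #######################################..
[... 1713 characters left out ...]
#...............+########+.++++++++++++++.................
 10.0 ###################################################################################.................
 11.0 ###################################################################################.................
 12.0 ###################################################################################+................
 13.0 ############################################..............##########................................
 14.0 ############################################..............+#########................................
 15.0 ############################################..............+#########................................
```

The pointer stands level with the flag, within about 0.3 mm, at 12 N. Holding for 3.6 s.

Call:
drive_tool(
  rows=[
    {"dx":0,"dy":0,"dz":0,"wx":0,"wy":0,"wz":0,"hand":8},
    {"dx":0,"dy":0,"dz":0,"wx":0,"wy":0,"wz":0,"hand":8},
    {"dx":0,"dy":0,"dz":0,"wx":0,"wy":0,"wz":0,"hand":8},
    {"dx":0,"dy":0,"dz":0,"wx":0,"wy":0,"wz":0,"hand":8},
    {"dx":0,"dy":0,"dz":0,"wx":0,"wy":0,"wz":0,"hand":8},
    {"dx":0,"dy":0,"dz":0,"wx":0,"wy":0,"wz":0,"hand":8},
    {"dx":0,"dy":0,"dz":0,"wx":0,"wy":0,"wz":0,"hand":8},
    {"dx":0,"dy":0,"dz":0,"wx":0,"wy":0,"wz":0,"hand":8},
    {"dx":0,"dy":0,"dz":0,"wx":0,"wy":0,"wz":0,"hand":8},
    {"dx":0,"dy":0,"dz":0,"wx":0,"wy":0,"wz":0,"hand":8},
    {"dx":0,"dy":0,"dz":0,"wx":0,"wy":0,"wz":0,"hand":8},
    {"dx":0,"dy":0,"dz":0,"wx":0,"wy":0,"wz":0,"hand":8},
    {"dx":0,"dy":0,"dz":0,"wx":0,"wy":0,"wz":0,"hand":8},
    {"dx":0,"dy":0,"dz":0,"wx":0,"wy":0,"wz":0,"hand":8},
    {"dx":0,"dy":0,"dz":0,"wx":0,"wy":0,"wz":0,"hand":8},
    {"dx":0,"dy":0,"dz":0,"wx":0,"wy":0,"wz":0,"hand":8},
    {"dx":0,"dy":0,"dz":0,"wx":0,"wy":0,"wz":0,"hand":8},
    {"dx":0,"dy":0,"dz":0,"wx":0,"wy":0,"wz":0,"hand":8},
  ],
)

```text
clock: 22.9
eef_pos: [0.5775, 0.0305, 0.0772]
tool_rot: [-0.131, 0.991, -0.004, 0.001]
ft_force: [2.6, -12.8, 2.9]
grip_width: 0.0121
grasp_force: 58.8
```

Call:
drive_tool(
  rows=[
    {"dx":0,"dy":0,"dz":0,"wx":0,"wy":0,"wz":0,"hand":8},
    {"dx":0,"dy":0,"dz":0,"wx":0,"wy":0,"wz":0,"hand":8},
    {"dx":0,"dy":0,"dz":0,"wx":0,"wy":0,"wz":0,"hand":8},
    {"dx":0,"dy":0,"dz":0,"wx":0,"wy":0,"wz":0,"hand":8},
    {"dx":0,"dy":0,"dz":0,"wx":0,"wy":0,"wz":0,"hand":8},
    {"dx":0,"dy":0,"dz":0,"wx":0,"wy":0,"wz":0,"hand":8},
    {"dx":0,"dy":0,"dz":0,"wx":0,"wy":0,"wz":0,"hand":8},
    {"dx":0,"dy":0,"dz":0,"wx":0,"wy":0,"wz":0,"hand":8},
    {"dx":0,"dy":0,"dz":0,"wx":0,"wy":0,"wz":0,"hand":8},
    {"dx":0,"dy":0,"dz":0,"wx":0,"wy":0,"wz":0,"hand":8},
    {"dx":0,"dy":0,"dz":0,"wx":0,"wy":0,"wz":0,"hand":8},
    {"dx":0,"dy":0,"dz":0,"wx":0,"wy":0,"wz":0,"hand":8},
    {"dx":0,"dy":0,"dz":0,"wx":0,"wy":0,"wz":0,"hand":8},
    {"dx":0,"dy":0,"dz":0,"wx":0,"wy":0,"wz":0,"hand":8},
    {"dx":0,"dy":0,"dz":0,"wx":0,"wy":0,"wz":0,"hand":8},
    {"dx":0,"dy":0,"dz":0,"wx":0,"wy":0,"wz":0,"hand":8},
    {"dx":0,"dy":0,"dz":0,"wx":0,"wy":0,"wz":0,"hand":8},
    {"dx":0,"dy":0,"dz":0,"wx":0,"wy":0,"wz":0,"hand":8},
  ],
)

```text
clock: 24.7
eef_pos: [0.5775, 0.0304, 0.0772]
tool_rot: [-0.131, 0.991, -0.004, 0.001]
ft_force: [2.7, -11.5, 3.7]
grip_width: 0.0117
grasp_force: 58.8
```

```bash
python3 - <<'E'
from h import *
r,X,Y=scale('w16.png'); g=r.mean(2)
a=g[36:46].mean(0)[90:160]; b=g[14:28].mean(0)[90:160]
print('ptr',60+.5*(90+np.argmin(a)),'flag',60+.5*(90+np.argmin(b)))
print(bot.job_done())
E
```

```text
24.75 TCP in seat [ 0.2359 -0.0004  0.0592] F seat [-12.67   1.31   3.49] grip 0.012 58.8
ptr 123.0 flag 123.5
the job is handed in; nothing more can be done
None
```

The padlock is seated in the pocket, and the handle is held with the pointer within about 0.5 mm of the flag at roughly 12.5 N; I held it there over 3 s and handed the job in at 24.8 s, but no verdict was returned.

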